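# Rock a stuck locating block out of a soldering fixture

## Task

Lift the splash guard off the soldering fixture by its yellow arched handle and set it down upright on the middle of the cork pad, letting go of it. Then free the orange locating block stuck in the fixture's slot by rocking it in line with the slot, its top first well over (about ten degrees) towards the fixture's red-painted end, then as far towards the other end, and so on, easing it up until it comes free, without lifting, tipping or dragging the heavy fixture and without disturbing the other things on the bench. Finish while still holding the block in the gripper, upright and still, a finger's breadth or two straight above its slot and touching nothing else.

Things in the scene. Friction and masses are not known exactly. Their poses are not given: they have to be found in the camera images.
- fixture: Heavy dark steel soldering fixture, loose on the bench, 1.5 kg, 150 (x) x 120 (y) x 40 mm high; origin at the centre of its underside, z up. The end at its +x is painted red. In its slot (see slot) four spring pads at x = +-16, y = +-12, 30 mm above the underside, pinch the block's long sides; pulled straight up (friction 20 to 30 N) the block takes the whole fixture with it.
- slot (a point): Centre of the slot's mouth, level with the fixture's top; axes as the fixture's. Slot 60 (x) x 26 (y) x 28 mm deep. Rocking the block in the x-z plane (0.3 to 0.8 N m) lets it climb past the pads with little pull: out of the pads once risen 18 mm, out of the slot at 28 mm.
- block_mid (a point): Centre of the orange plastic block (44 mm above its underside), about 0.09 kg, 88 mm high: foot 44 (x) x 24 (y) x 40 mm high, with a central pull tab 30 (x) x 14 (y) x 48 mm high, gripped across its 14 mm (y). Axes as the fixture's. At the start the foot stands on the slot's floor, 12 mm above the bench, with 8 mm of room at each end and 1 mm each side; the tab spans 52 to 100 mm above the bench.
- block_tab (a point): Point of the block in the middle of the pull tab, 68 mm above the block's underside: where to grip.
- block_foot (a point): Centre of the block's underside.
- guard: Splash guard, about 0.22 kg: flat aluminium frame 90 (x) x 66 (y) x 8 mm with an opening 60 x 40 mm, carrying a yellow round-bar arch over its middle. Origin at the centre of the frame's underside, z up. At the start it lies on the fixture's top around the block, the arch above the pull tab; it must rise at least 65 mm straight up to clear the tab.
- guard_handle (a point): Middle of the top bar of the guard's yellow arch, bar 9 mm thick, running along the guard's y, straight for 36 mm, its centre 90 mm above the frame's underside; the arch's legs stand at y = +-27 mm. Pinch it from above across its thickness (along the guard's x).
- cork_top (a point): Centre of the upper face of the cork pad, 130 (x) x 120 (y) x 6 mm, fixed to the bench.
- tin: Bystander: low round flux tin, 70 mm across, 22 mm high; origin at the centre of its underside.
- spool: Bystander: solder spool, 56 mm across, 40 mm high, standing on its flange; origin at the centre of its underside.
- brick: Bystander: black power pack 75 x 140 x 22 mm lying flat; origin at the centre of its underside.
- iron: Bystander: soldering iron standing in its black stand with a yellow pad, footprint 85 (x) x 150 (y) mm, about 270 mm high; origin at the centre of its underside.
- block: The same orange block as block_mid, with its origin at the centre of its underside.
Things that resemble listed ones, but are neither listed nor needed, are in the scene too. What is meant by the guard is not turquoise, and is the smaller of those in its own colour.

How it is judged (in metres and radians):
On the way, in this order (a step that is already met when the one before it is completed fails the run):
1. the guard rests upright on the cork pad, let go (horizontal distance between guard and cork_top below 0.035 m and height (world z) of guard below 0.01 m and angle between guard's own z axis and vertical below 0.08 rad and contact force between guard and the fingers below 0.1 N and linear speed of guard below 0.03 m/s), for 0.2 s.
2. the block, still between the pads, leans at least 5 degrees towards the red end (angle between block_mid's own z axis and vertical above 0.087 rad and x of block_tab in the frame of fixture above 0.003 m and z of block_foot in the frame of fixture below 0.036 m), for 0.05 s.
3. the block, still between the pads, leans at least 5 degrees towards the other end (angle between block_mid's own z axis and vertical above 0.087 rad and x of block_tab in the frame of fixture below -0.003 m and z of block_foot in the frame of fixture below 0.036 m), for 0.05 s.
At the end, for the whole second after the job is handed in: Guard let go, flat on the cork pad within 35 mm of its middle. Block held still by the fingers, touching neither fixture nor guard, underside 3 to 50 mm above the fixture's top, within 25 mm of the slot's centre, upright within 0.2 rad. Fixture flat, within 30 mm of its start (all of step 1 and z of block_foot in the frame of fixture between 0.043 and 0.09 m and horizontal distance between block_foot and slot below 0.025 m and angle between block_mid's own z axis and vertical below 0.2 rad and contact force between block and the fingers above 1 N and contact force between block and fixture below 0.1 N and contact force between block and guard below 0.1 N and linear speed of block below 0.03 m/s and height (world z) of fixture below 0.004 m and angle between fixture's own z axis and vertical below 0.05 rad and distance of fixture from where it was at the start of the episode below 0.03 m); the arm keeps its last pose, push and grip.
It fails at once if the fixture is lifted (10 mm) or tipped (0.12 rad) (height (world z) of fixture above 0.01 m or angle between fixture's own z axis and vertical above 0.12 rad).
It fails at once if the fixture is dragged more than 40 mm (distance of fixture from where it was at the start of the episode above 0.04 m).
It fails at once if the guard is dropped (linear speed of guard above 0.7 m/s and contact force between guard and the fingers below 0.1 N).
It fails at once if the tin, spool, power pack or iron is pushed more than 30 mm or tipped (distance of any of tin, spool, brick, iron from where it was at the start of the episode above 0.03 m or angle between any of tin, spool, brick, iron's own z axis and vertical above 0.4 rad).
It also fails if it takes over 61 s, if anything falls off the work surface, if the arm or the gripper's body presses on something with over 40 N, if the wrist force passes 120 N, or if a joint passes its speed limit or range.

## Robot

A 7-joint arm with a two-finger parallel gripper is mounted at the origin on the work surface. World frame = base frame: x ahead of the robot, y to its left, z up, the work surface at z = 0. Lengths are in m, angles in degrees, forces in N, time in s.
With the tool pointing down it reaches from about 0.425 to 0.95 m from the base axis. Payload 4.7 kg.
Tool frame: the origin (TCP) lies on the centre line of the jaws, within the pads' length; the fingertips stand 14 mm ahead of it and the grasp point (between the pads) lies 5 mm behind it; z points along the fingers, y is the direction in which the jaws open and shut (so a half turn about z gives the same grasp; the last joint's range is limited). The gripper opens to 87 mm and grips with 3 to 60 N. Pads are 19 mm wide; open, the fingers measure 117 mm over their backs; the gripper's body (75 mm by 190 mm) begins 51 mm behind the grasp point.
Start: joints at [-76.885, 26.849, -2.785, 87.806, 1.381, 65.374, -4.715], TCP at [0.172, 0.653, 0.237] pointing down, gripper open.
Joint ranges: [-148.3, 148.3], [-19.14, 114.17], [-79.39, 73.82], [5.75, 140.21], [-59.74, 239.74], [12.07, 113.84], [-152.46, 152.46]. Speed limits (degrees/s): [147.25, 147.25, 180, 180, 180, 180, 180].

## Interface

Orientations are given as a 3x3 rotation matrix whose columns are the frame's x, y, z axes.
In Python, from bench import ctrl gives the robot as it stands.
- The arm moves only by the shell command python3 -m creep 'ROWS' [FORCE]. ROWS is text: rows parted by semicolons, each of 7 numbers parted by spaces: the shift along the world's x, y, z in cm, then the turn, a rotation vector about the world's x, y, z in degrees, then the closure in counts, from 0 (fully open) to 255 (shut). A call has 1 to 12 rows; each row shifts and turns the pose as measured when the row begins; what a row does not reach is not made up. A row lasts 1/8 s, in which the tool goes at most 62.5 mm and 10.7 degrees, less where a joint would pass 70% of its speed; a pose out of reach is approached as far as the arm can. A call is refused whole if a number of a shift passes 6.25 or a number of a turn 10.7, either way. A call with a gripper value outside its range is refused whole. The fingers move at their own pace and stop on an object; FORCE is the grip in N (left out, the last holds). Time passes only in rows, so rows that do not move let the fingers close. It gives the time, the measured TCP pose, the force and the opening at its end, in the units of the state.
- ctrl.get_obs(): the state, without advancing time (a new reading comes with each control period).
- ctrl.snapshot(name): name is "scene" or "top" or "wrist"; returns the picture (400x640x3 uint8, red, green, blue); there is no depth.
- ctrl.calibration(name): a dict with "fx", "fy", "cx", "cy" (pixels), "origin" and "attitude" of the camera in the world; the wrist camera has in their place "mount" (4x4, takes a point from camera to tool coordinates, whose origin is the TCP and whose axes are the flange's). Camera axes: x right, y down, z forward; pixel columns grow to the right and rows downward; lengths in m; the calibration is good to about 2 mm. A picture is of the moment at which its call begins: read the wrist's pose just before it. calibration takes no time and is no camera call.
- ctrl.finish_job(): hands the job in, once; it reports no verdict.
The state is a dict: "clock": time; "joint_pos": joint angles; "joint_velocities": joint speeds; "tau": joint torques, N m; "ee_pos": TCP position; "orientation": TCP orientation; "ft_force": force on the tool from outside, world axes, zero at the start; "torque": the same for the moment, N m; "grip_width": finger opening in m.
Only numpy, scipy, OpenCV 4.12 (cv2) and the standard library are available. Lean on these libraries where they do the work, as an engineer would, in place of code of your own. Each camera call takes 0.05 s, during which the arm holds its last target.

## Working session

There is one attempt and no reset: what is moved stays moved. The work goes in short steps, Python scripts to look and compute and a shell command to move; the robot and the scene stay as the last step left them, time stands still between calls to the robot, and variables do not carry over. Pictures are saved under pics/ and viewed, and the job is handed in when it is done.

```bash
ls; mkdir -p pics
python3 - <<'E'
from bench import ctrl
import cv2
for n in ("scene","top"):
    im=ctrl.snapshot(n); cv2.imwrite(f"pics/{n}0.png",im[:,:,::-1]); print(n,ctrl.calibration(n))
o=ctrl.get_obs(); print(o["clock"],o["ee_pos"],o["orientation"],o["grip_width"],o["ft_force"]); print(ctrl.calibration("wrist"))
E
```

```text
pics
scene {'fx': 363.4179086370803, 'fy': 363.4179086370803, 'cx': 321.10683787194375, 'cy': 199.42238055728262, 'origin': array([1.06379108, 0.11966173, 0.82566196]), 'attitude': array([[-0.21313912,  0.77457137, -0.59549216],
       [ 0.97701093,  0.16608928, -0.13365626],
       [-0.00462145, -0.61028973, -0.79216481]])}
top {'fx': 424.99907392335325, 'fy': 424.99907392335325, 'cx': 314.712583447059, 'cy': 201.14732172087744, 'origin': array([0.42071166, 0.00630642, 1.52555569]), 'attitude': array([[ 0.00228982, -0.99533555,  0.09644639],
       [-0.99997199, -0.00296631, -0.00687128],
       [ 0.00712532, -0.09642796, -0.99531446]])}
0.1 [0.17194681 0.65220683 0.23560505] [[-9.66965346e-01  2.54907591e-01 -3.73693771e-04]
 [ 2.54907854e-01  9.66963832e-01 -1.71255161e-03]
 [-7.51940450e-05 -1.75123554e-03 -9.99998464e-01]] 0.08706699967261942 [-0.6548652   0.0276198  -0.06054081]
{'fx': 327.2108214165036, 'fy': 327.2108214165036, 'cx': 316.8539935977856, 'cy': 198.3653516083512, 'mount': array([[ 2.00260217e-04, -9.66493153e-01, -2.56692317e-01,
         7.10072873e-02],
       [ 9.99999980e-01,  1.99656852e-04,  2.84123506e-05,
         1.80073094e-04],
       [ 2.37900378e-05, -2.56692317e-01,  9.66493173e-01,
        -1.48691023e-01],
       [ 0.00000000e+00,  0.00000000e+00,  0.00000000e+00,
         1.00000000e+00]])}
```

View pics/scene0.png

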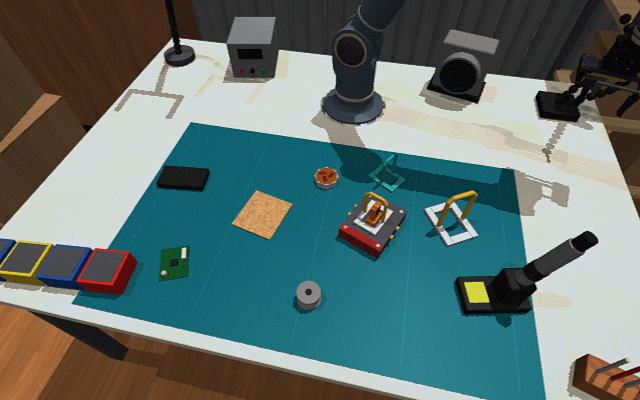

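View pics/top0.png

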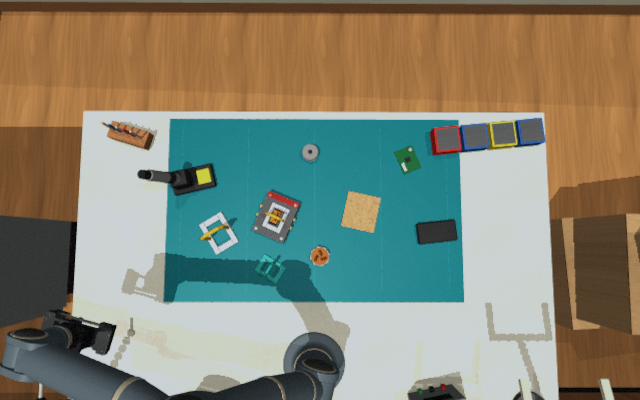

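The top view shows the fixture with the small guard at about (276,216), its red end up-right. The cork is at about (361,212), the larger decoy guard at (218,232) and the turquoise one at (270,267). Next I'll enlarge both views.

```bash
cat > h.py <<'E'
import numpy as np, cv2
from bench import ctrl
def ray(n,u,v,obs=None):
    c=ctrl.calibration(n)
    d=np.array([(u-c['cx'])/c['fx'],(v-c['cy'])/c['fy'],1.])
    if 'mount' in c:
        T=np.eye(4);T[:3,:3]=obs['orientation'];T[:3,3]=obs['ee_pos'];T=T@c['mount'];return T[:3,3],T[:3,:3]@d
    return np.array(c['origin']),np.array(c['attitude'])@d
def atz(n,u,v,z,obs=None):
    o,d=ray(n,u,v,obs);return o+d*(z-o[2])/d[2]
def crop(src,dst,x0,y0,x1,y1,k):
    im=cv2.imread(src)[y0:y1,x0:x1];im=cv2.resize(im,None,fx=k,fy=k,interpolation=cv2.INTER_CUBIC);cv2.imwrite(dst,im)
E
python3 - <<'E'
from h import *
crop("pics/top0.png","pics/t1.png",230,170,400,280,4.5)
crop("pics/scene0.png","pics/s1.png",220,160,420,280,4)
E
```

```text
(no output)
```

View pics/t1.png

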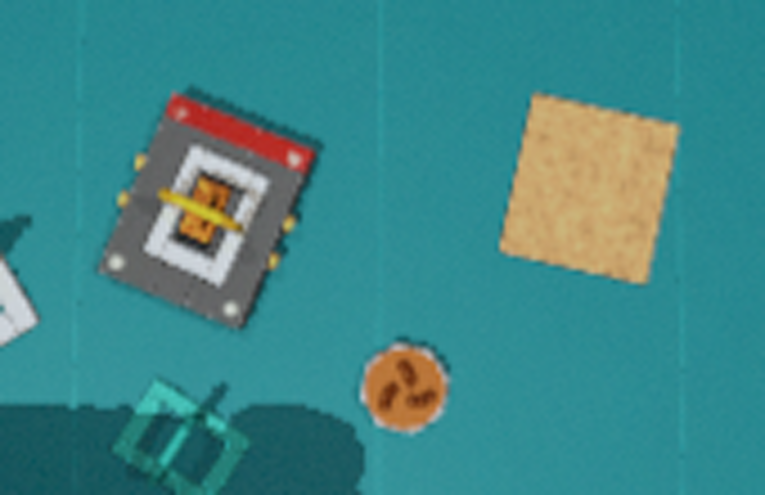

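View pics/s1.png

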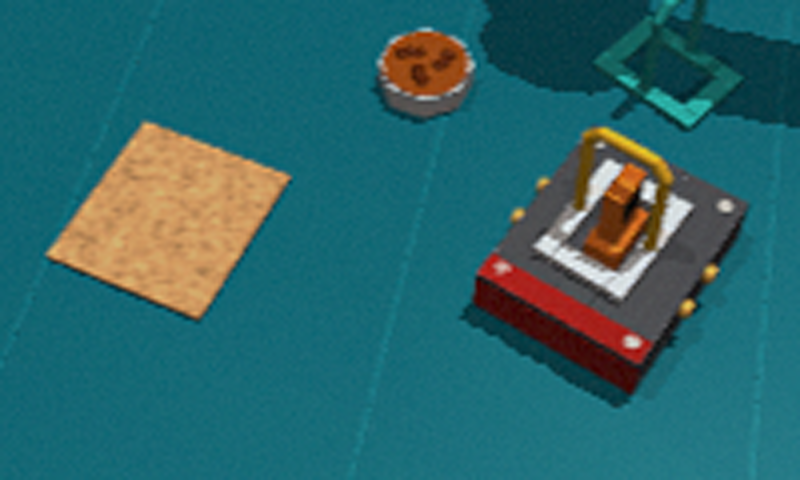

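Run:
```python
from h import *
def P(l,z): 
    p=np.array([atz("top",230+(a+.5)/4.5-.5,170+(b+.5)/4.5-.5,z) for a,b in l]);return p
def S(l,z): return np.array([atz("scene",220+(a+.5)/4-.5,160+(b+.5)/4-.5,z) for a,b in l])
def rep(n,p):
    e=[np.linalg.norm(p[i]-p[(i+1)%4])*1e3 for i in range(4)]
    d=(p[0]+p[1]-p[2]-p[3]);d2=p[0]+p[3]-p[1]-p[2]
    print(n,p.mean(0).round(4),np.round(e),np.degrees(np.arctan2(d[1],d[0])).round(1),(np.degrees(np.arctan2(d2[1],d2[0]))-90).round(1))
rep("fix",P([(172,93),(318,155),(243,328),(98,270)],.04))
rep("guard",P([(193,143),(270,178),(221,288),(145,252)],.048))
rep("cork",P([(534,94),(680,124),(648,284),(500,250)],.006))
rep("corkS",S([(200,320),(48,255),(147,122),(291,178)],.006))
h=P([(160,195),(242,226)],.13);print("hand",h.mean(0),h[0]-h[1])
h=S([(592,133),(668,172)],.13);print("handS",h.mean(0),h[0]-h[1])
rep("fixS",S([(639,362),(478,278),(592,140),(747,207)],.04))
```

```text
fix [0.5103 0.132  0.04  ] [124. 146. 121. 149.] -22.5 -22.2
guard [0.5067 0.1317 0.048 ] [66. 93. 65. 92.] -23.3 -24.7
cork [ 0.5318 -0.1697  0.006 ] [119. 131. 120. 128.] -12.2 -12.2
corkS [ 0.5299 -0.1663  0.006 ] [119. 128. 119. 128.] -12.8 -13.3
hand [0.50524267 0.12942599 0.13      ] [0.02249695 0.06008899 0.        ]
handS [0.50728269 0.13365139 0.13      ] [-2.01890269e-02 -4.86052212e-02  1.11022302e-16]
fixS [0.5124 0.135  0.04  ] [115. 139. 114. 144.] -23.4 -19.0
```

```bash
python3 -m creep '2.5 -4 0 0 0 -9.8 0;2.5 -4 0 0 0 -9.8 0;2.5 -4 0 0 0 -9.8 0;2.5 -4 0 0 0 -9.8 0;2.5 -4 0 0 0 -9.8 0;2.5 -4 0 0 0 -9.8 0'; python3 -c "
from bench import ctrl;print(ctrl.get_obs()['joint_pos'])"
```

```text
clock: 0.85
ee_pos: [0.3211, 0.4062, 0.232]
orientation: [[-0.258, 0.966, -0.006], [0.966, 0.258, -0.001], [0.001, -0.006, -1.0]]
ft_force: [0.8, 0.5, -0.2]
grip_width: 0.0873
[-67.24434635  12.45272743  12.99173263 109.82178175  -3.5490691
  58.32460804 -37.71388004]
```

```bash
python3 -m creep '2.9 -4 0 0 0 -7 0;2.9 -4 0 0 0 -7 0;2.9 -4 0 0 0 -7 0;2.9 -4 0 0 0 -7 0;2.9 -4 0 0 0 -7 0;2.5 -4 0 0 0 -3 0;1.6 -3 0 0 0 0 0'
python3 - <<'E'
from h import *
o=ctrl.get_obs();print(o['joint_pos'].round(1) if hasattr(o['joint_pos'],'round') else o['joint_pos'],o['ee_pos'])
import pickle;pickle.dump(o,open('o1.p','wb'))
cv2.imwrite('pics/w1.png',ctrl.snapshot('wrist')[:,:,::-1])
E
```

```text
clock: 1.72
ee_pos: [0.5108, 0.125, 0.2309]
orientation: [[0.413, 0.911, -0.007], [0.911, -0.413, 0.003], [-0.0, -0.007, -1.0]]
ft_force: [0.1, -0.3, -0.2]
grip_width: 0.0869
[-43.4  14.2  30.3 109.6  -8.6  58.7 -33.7] [0.51082178 0.12497498 0.2309281 ]
```

View pics/w1.png

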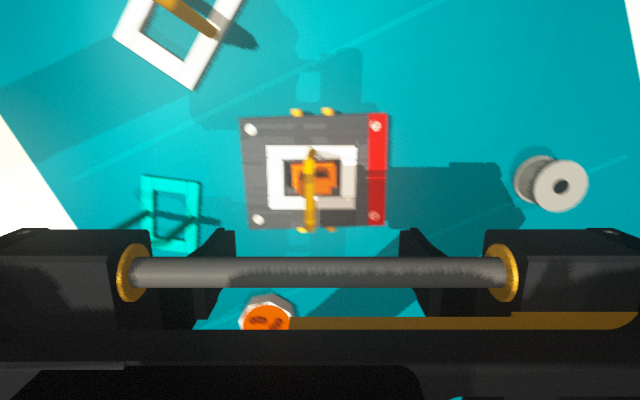

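Run:
```python
from h import *
crop("pics/w1.png","pics/w1c.png",220,90,400,250,4.4)
```

```text
(no output)
```

View pics/w1c.png

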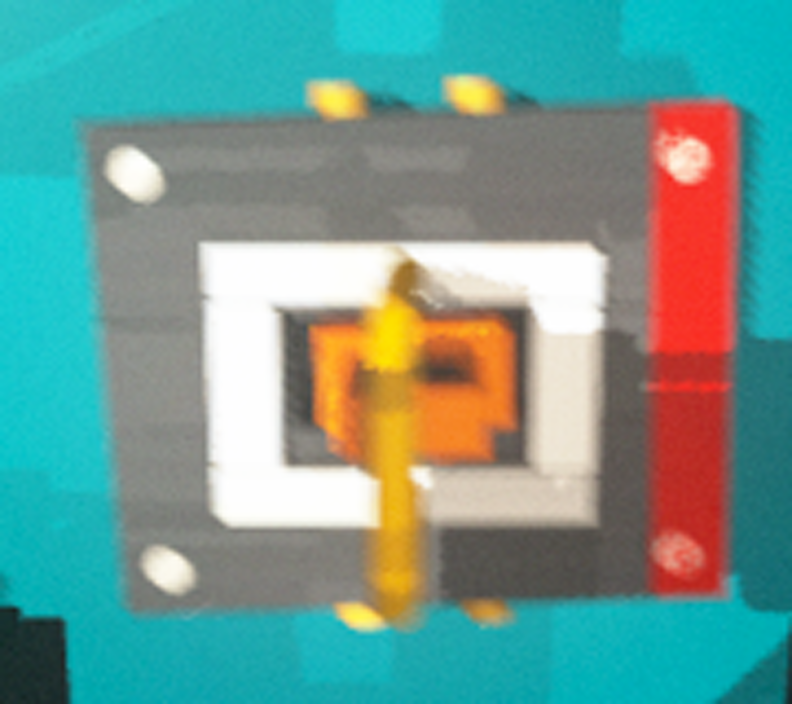

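Run:
```python
from h import *
import pickle;o=pickle.load(open('o1.p','rb'))
f=lambda a,b,z:atz('wrist',220+(a+.5)/4.4-.5,90+(b+.5)/4.4-.5,z,o)
h=[f(391,312,.13),f(395,612,.13)];print(h,np.mean(h,0),np.linalg.norm(h[0]-h[1]))
q=np.array([f(*p,.048) for p in[(603,245),(597,527),(212,522),(200,243)]]);
print(q.mean(0),[np.linalg.norm(q[i]-q[i-1])*1e3 for i in range(4)]);d=q[0]+q[1]-q[2]-q[3];print(np.degrees(np.arctan2(d[1],d[0])))
q=np.array([f(*p,.04) for p in[(740,103),(727,595),(128,610),(80,122)]]);
print(q.mean(0),[np.linalg.norm(q[i]-q[i-1])*1e3 for i in range(4)]);d=q[0]+q[1]-q[2]-q[3];print(np.degrees(np.arctan2(d[1],d[0])))
```

```text
[array([0.51724678, 0.15895287, 0.13      ]), array([0.49470206, 0.10837068, 0.13      ])] [0.50597442 0.13366178 0.13      ] 0.055378898971469415
[0.50500818 0.13186889 0.048     ] [np.float64(92.07400355893142), np.float64(67.1997605426642), np.float64(92.5432683847038), np.float64(66.51568040472328)]
-24.865004292615268
[0.50948665 0.13330284 0.04      ] [np.float64(150.9906287955637), np.float64(118.6020246643578), np.float64(149.65327495480963), np.float64(118.73641303955783)]
-22.782351948273362
```

```bash
python3 -m creep '-0.5 0.7 -3 0 0 0 0;0 0 -3 0 0 0 60;0 0 -2.6 0 0 0 60;0 0 -1.4 0 0 0 60' 20
python3 - <<'E'
from h import *
o=ctrl.get_obs();print(o['ee_pos'],o['orientation'])
cv2.imwrite('pics/s2.png',cv2.resize(ctrl.snapshot('scene')[130:290,300:500,::-1],None,fx=4,fy=3.7))
E
```

```text
clock: 2.28
ee_pos: [0.5082, 0.1258, 0.1291]
orientation: [[0.422, 0.906, -0.002], [0.906, -0.422, 0.001], [-0.0, -0.002, -1.0]]
ft_force: [1.1, 0.5, 0.4]
grip_width: 0.0688
[0.50817702 0.12583348 0.12905844] [[ 4.22321252e-01  9.06443163e-01 -2.35643697e-03]
 [ 9.06446142e-01 -4.22320904e-01  6.68156420e-04]
 [-3.89526771e-04 -2.41815985e-03 -9.99997000e-01]]
```

View pics/s2.png

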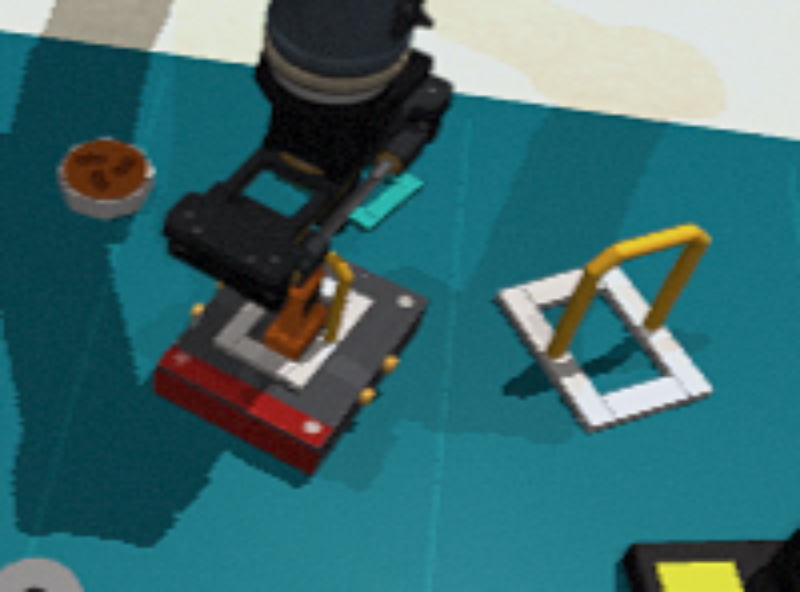

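The bar is between the open fingers. The TCP is still about 6 mm short in y, so I'll correct that and close.

```bash
python3 -m creep '-0.2 0.7 -0.4 0 0 0 60;0 0 0 0 0 0 60;0 0 0 0 0 0 150;0 0 0 0 0 0 255;0 0 0 0 0 0 255;0 0 0 0 0 0 255;0 0 0 0 0 0 255;0 0 0 0 0 0 255' 25
```

```text
clock: 3.32
ee_pos: [0.5072, 0.134, 0.1264]
orientation: [[0.422, 0.907, 0.0], [0.907, -0.422, 0.002], [0.002, -0.0, -1.0]]
ft_force: [0.6, 0.1, 0.5]
grip_width: 0.0147
```

```bash
python3 -m creep '0 0 0 0 0 0 255;0 0 0 0 0 0 255;0 0 0 0 0 0 255' 25; python3 -m creep '0 0 1 0 0 0 255;0 0 1 0 0 0 255'
```

```text
clock: 3.7
ee_pos: [0.5065, 0.1344, 0.126]
orientation: [[0.421, 0.907, -0.001], [0.907, -0.421, 0.002], [0.002, -0.002, -1.0]]
ft_force: [-0.6, -0.1, -0.1]
grip_width: 0.0078
clock: 3.95
ee_pos: [0.5057, 0.1337, 0.1461]
orientation: [[0.422, 0.907, -0.003], [0.907, -0.422, 0.001], [-0.001, -0.003, -1.0]]
ft_force: [-0.6, 0.1, -2.3]
grip_width: 0.0077
```

```bash
python3 -m creep '0 0 2.5 0 0 0 255;0 0 2.5 0 0 0 255;0 0 2.5 0 0 0 255;0 -1 1 0 0 0 255;0.3 -4 0 0 0 0 255;0.3 -4 0 0 0 0 255;0.3 -4 0 0 0 0 255;0.3 -4 0 0 0 0 255;0.3 -4 0 0 0 0 255;0.3 -4 0 0 0 0 255;0.3 -3 0 0 0 0 255;0.3 -2 0 0 0 0 255'
```

```text
clock: 5.45
ee_pos: [0.524, -0.1813, 0.2352]
orientation: [[0.424, 0.906, -0.005], [0.906, -0.424, -0.0], [-0.002, -0.005, -1.0]]
ft_force: [-0.0, 0.4, -2.2]
grip_width: 0.008
```

```bash
python3 -m creep '0.6 1.4 -3 0 0 0 255;0 0 -3 0 0 0 255;0 0 -3 0 0 0 255;0 0 -1.5 0 0 0 255;0 0 0 0 0 0 255'
python3 - <<'E'
from h import *
cv2.imwrite('pics/s3.png',cv2.resize(ctrl.snapshot('scene')[130:280,200:400,::-1],None,fx=4,fy=4))
E
```

```text
clock: 6.08
ee_pos: [0.5268, -0.1737, 0.1275]
orientation: [[0.432, 0.902, -0.007], [0.902, -0.432, -0.003], [-0.005, -0.005, -1.0]]
ft_force: [-0.6, -0.3, -1.8]
grip_width: 0.008
```

View pics/s3.png

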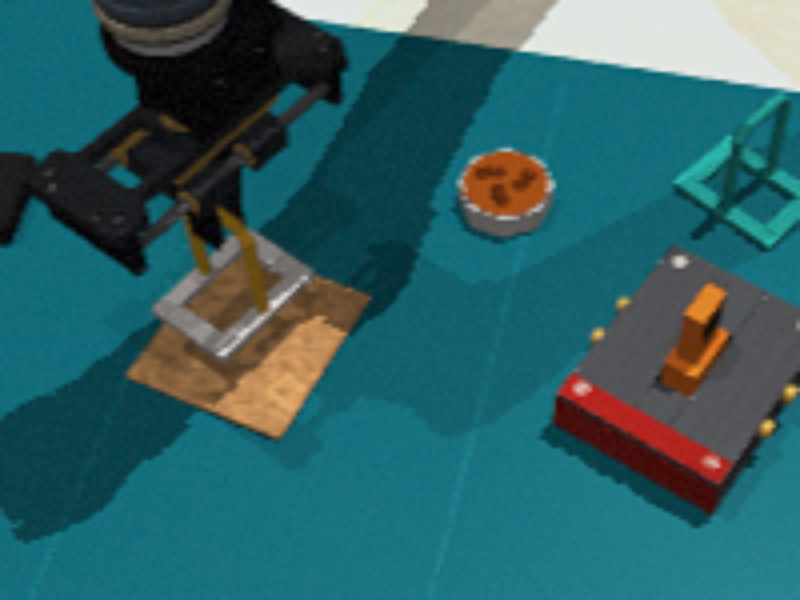

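The guard hangs level above the cork, about 3 cm up. I'll lower it with a small centring shift.

```bash
python3 -m creep '0.4 0.6 -1.2 0 0 0 255;0 0 -1.2 0 0 0 255;0 0 -0.6 0 0 0 255;0 0 -0.3 0 0 0 255'
```

```text
clock: 6.62
ee_pos: [0.5336, -0.1675, 0.0954]
orientation: [[0.431, 0.902, -0.0], [0.902, -0.431, -0.004], [-0.003, 0.001, -1.0]]
ft_force: [0.1, 0.5, -1.3]
grip_width: 0.0079
```

```bash
python3 -m creep '0 0 -0.2 0 0 0 255;0 0 -0.2 0 0 0 255;0 0 -0.2 0 0 0 255;0 0 0 0 0 0 255'
```

```text
clock: 7.12
ee_pos: [0.533, -0.1679, 0.0923]
orientation: [[0.432, 0.902, -0.001], [0.902, -0.432, -0.0], [-0.001, -0.001, -1.0]]
ft_force: [-0.6, -1.2, -2.2]
grip_width: 0.0082
```

```bash
python3 -m creep '0 0 -0.15 0 0 0 255;0 0 0 0 0 0 255';python3 -m creep '0 0 -0.15 0 0 0 255;0 0 0 0 0 0 255'
```

```text
clock: 7.38
ee_pos: [0.5327, -0.1679, 0.0919]
orientation: [[0.432, 0.902, -0.001], [0.902, -0.432, 0.001], [0.0, -0.002, -1.0]]
ft_force: [0.6, 0.1, -2.8]
grip_width: 0.0082
clock: 7.62
ee_pos: [0.5327, -0.1679, 0.0919]
orientation: [[0.432, 0.902, -0.001], [0.902, -0.432, 0.002], [0.002, -0.002, -1.0]]
ft_force: [-0.2, -0.1, -3.1]
grip_width: 0.0085
```

```bash
python3 -m creep '0 0 -0.4 0 0 0 255;0 0 0 0 0 0 255'
python3 - <<'E'
from h import *
cv2.imwrite('pics/s4.png',cv2.resize(ctrl.snapshot('scene')[160:260,210:330,::-1],None,fx=6,fy=6))
E
```

```text
clock: 7.88
ee_pos: [0.5329, -0.168, 0.0914]
orientation: [[0.432, 0.902, -0.001], [0.902, -0.432, 0.006], [0.005, -0.003, -1.0]]
ft_force: [-0.3, 0.0, -2.6]
grip_width: 0.0083
```

View pics/s4.png

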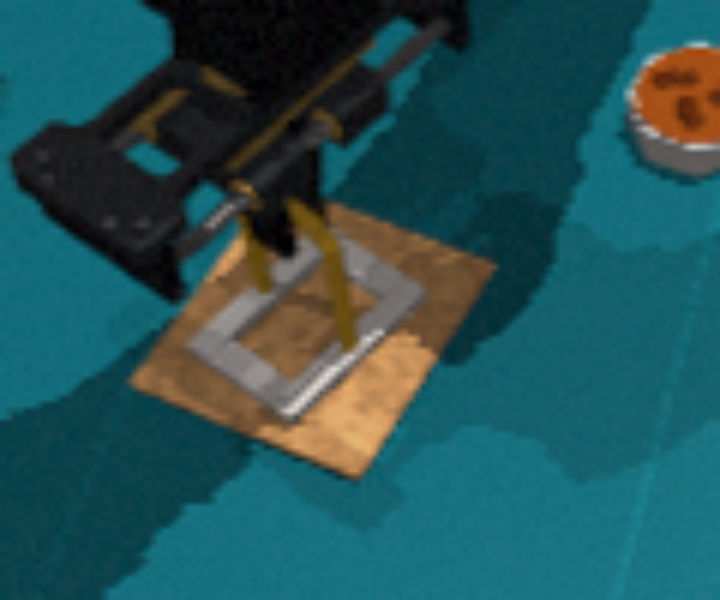

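It sits on the cork, with the tool just starting to tilt under contact, so I'll release.

```bash
python3 -m creep '0 0 0 0 0 0 200;0 0 0 0 0 0 150;0 0 0 0 0 0 100;0 0 0 0 0 0 60;0 0 0 0 0 0 60' ; python3 -m creep '0 0 1.5 0 0 0 60;0 0 3 0 0 0 60;0 0 4 0 0 0 60;0 0 4 0 0 0 60'
python3 - <<'E'
from h import *
cv2.imwrite('pics/t4.png',cv2.resize(ctrl.snapshot('top')[180:250,240:400,::-1],None,fx=5,fy=5))
cv2.imwrite('pics/s5.png',cv2.resize(ctrl.snapshot('scene')[160:280,210:410,::-1],None,fx=4,fy=4))
E
```

```text
clock: 8.55
ee_pos: [0.5335, -0.1683, 0.0902]
orientation: [[0.432, 0.902, -0.001], [0.902, -0.432, 0.004], [0.003, -0.002, -1.0]]
ft_force: [0.4, 0.2, -0.2]
grip_width: 0.05
clock: 9.05
ee_pos: [0.5314, -0.1681, 0.2186]
orientation: [[0.433, 0.901, -0.006], [0.901, -0.433, 0.004], [0.001, -0.007, -1.0]]
ft_force: [-0.1, -0.1, -0.4]
grip_width: 0.0661
```

View pics/t4.png

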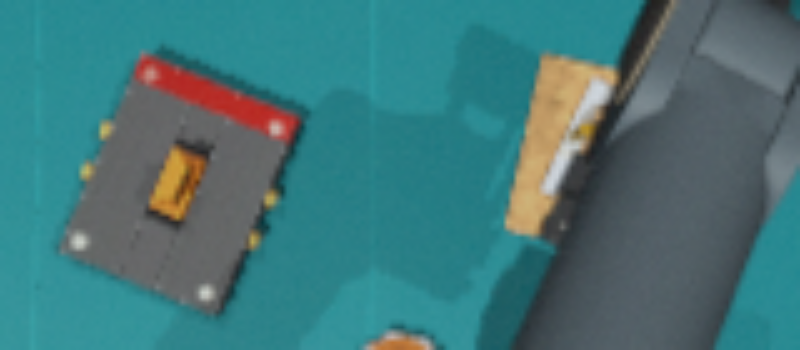

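View pics/s5.png

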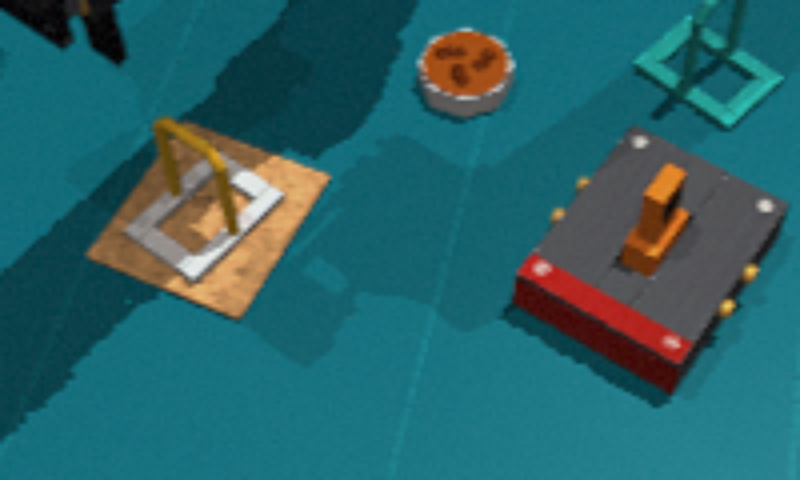

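The guard stands flat on the cork, roughly central. The tab is now clear and I'll move to it while turning the jaws across its 14 mm.

```bash
python3 -m creep '-0.2 3 0 0 0 10.3 60;-0.2 3.4 0 0 0 10.3 60;-0.2 3.4 0 0 0 10.3 60;-0.2 3.4 0 0 0 10.3 60;-0.2 3.4 0 0 0 10.3 60;-0.2 3.4 0 0 0 10.3 60;-0.2 3.4 0 0 0 10.3 60;-0.2 3 0 0 0 10.3 60;0 2 0 0 0 9 60;0 0 0 0 0 0 60'
python3 - <<'E'
from h import *
o=ctrl.get_obs();print(o['joint_pos'],o['ee_pos'])
import pickle;pickle.dump(o,open('o2.p','wb'))
cv2.imwrite('pics/w2.png',ctrl.snapshot('wrist')[:,:,::-1])
E
```

```text
clock: 10.4
ee_pos: [0.5142, 0.1212, 0.2246]
orientation: [[-0.93, 0.367, -0.002], [0.367, 0.93, 0.007], [0.004, 0.006, -1.0]]
ft_force: [0.8, -0.4, 0.6]
grip_width: 0.0664
[-29.54537583  13.80403172  14.25006036 109.26172212  -4.46624401
  57.40514493  55.19178463] [0.51416907 0.12115526 0.22457868]
```

View pics/w2.png

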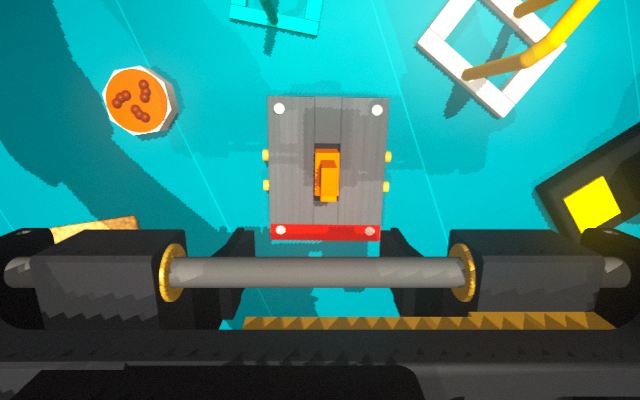

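Run:
```python
from h import *
crop("pics/w2.png","pics/w2c.png",250,85,410,245,3.75)
```

```text
(no output)
```

View pics/w2c.png

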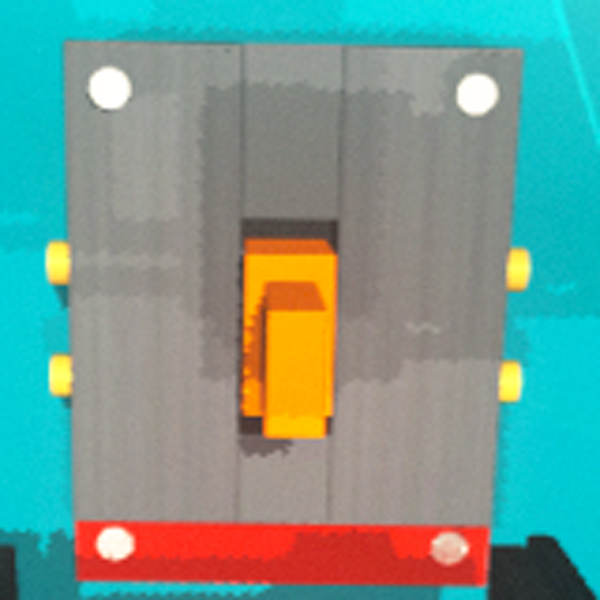

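Run:
```python
from h import *
import pickle;o=pickle.load(open('o2.p','rb'))
f=lambda a,b,z:atz('wrist',250+(a+.5)/3.75-.5,85+(b+.5)/3.75-.5,z,o)
R=np.array(o['orientation']);print("tool y yaw",np.degrees(np.arctan2(R[1,1],R[0,1])))
for n,z,l in [("tab",.1,[(264,437),(326,437),(331,311),(268,311)]),("fix",.04,[(77,580),(487,585),(523,50),(65,42)])]:
    q=np.array([f(*p,z) for p in l]);d=q[0]+q[1]-q[2]-q[3]
    print(n,q.mean(0),[round(np.linalg.norm(q[i]-q[i-1])*1e3) for i in range(4)],np.degrees(np.arctan2(d[1],d[0])))
```

```text
tool y yaw 68.47363897886083
tab [0.50790672 0.13551597 0.1       ] [29, 14, 29, 14] -22.983102101983775
fix [0.50805175 0.1354053  0.04      ] [149, 119, 149, 119] -22.36543179293054
```

```bash
python3 -m creep '-0.6 1.4 -3 0 0 -1 60;0 0 -3 0 0 0 60;0 0 -3 0 0 0 60;0 0 -2 0 0 0 60;0 0 0 0 0 0 60'
```

```text
clock: 11.08
ee_pos: [0.5093, 0.1254, 0.113]
orientation: [[-0.913, 0.408, 0.002], [0.408, 0.913, 0.002], [-0.001, 0.003, -1.0]]
ft_force: [-0.8, 0.4, 0.3]
grip_width: 0.0666
```

```bash
python3 -m creep '-0.1 0.9 0 0 0 1.5 60;0 0 -1.5 0 0 0 60;0 0 -1.5 0 0 0 60;0 0 -0.6 0 0 0 60;0 0 0 0 0 0 60'
```

```text
clock: 11.7
ee_pos: [0.5097, 0.1342, 0.0767]
orientation: [[-0.923, 0.386, 0.005], [0.386, 0.923, 0.003], [-0.004, 0.005, -1.0]]
ft_force: [0.0, 0.5, 0.2]
grip_width: 0.0664
```

```bash
python3 -m creep '0 0 0 0 0 0 150;0 0 0 0 0 0 220;0 0 0 0 0 0 255;0 0 0 0 0 0 255;0 0 0 0 0 0 255;0 0 0 0 0 0 255' 10;  python3 -m creep '0 0 0 0 0 0 255;0 0 0 0 0 0 255;0 0 0 0 0 0 255' 60
python3 - <<'E'
from h import *
cv2.imwrite('pics/s6.png',cv2.resize(ctrl.snapshot('scene')[150:270,300:460,::-1],None,fx=5,fy=5))
E
```

```text
clock: 12.45
ee_pos: [0.5105, 0.1342, 0.0777]
orientation: [[-0.923, 0.386, 0.007], [0.386, 0.923, 0.004], [-0.005, 0.006, -1.0]]
ft_force: [-1.0, -0.3, 0.3]
grip_width: 0.0143
clock: 12.82
ee_pos: [0.5105, 0.1343, 0.0777]
orientation: [[-0.923, 0.385, 0.007], [0.385, 0.923, 0.004], [-0.005, 0.006, -1.0]]
ft_force: [-0.8, 0.8, 0.0]
grip_width: 0.0138
```

View pics/s6.png

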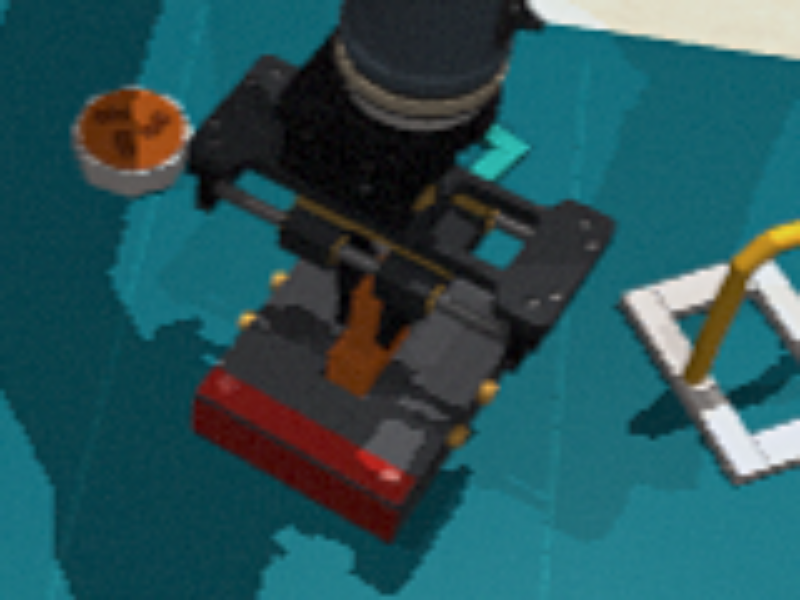

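```bash
python3 -m creep '0.4 -0.16 0.2 1.9 4.6 0 255;0 0 0 0 0 0 255'; python3 -c "
from bench import ctrl;o=ctrl.get_obs();print(o['torque'],o['ft_force'])"
```

```text
clock: 13.12
ee_pos: [0.515, 0.1324, 0.0792]
orientation: [[-0.92, 0.385, -0.073], [0.384, 0.923, 0.037], [0.081, 0.006, -0.997]]
ft_force: [4.5, -0.5, -1.4]
grip_width: 0.0135
[-0.56912198 -0.88759047 -0.12348203] [ 4.45065997 -0.52477529 -1.35184108]
```

```bash
python3 -m creep '0.4 -0.16 0.2 1.9 4.6 0 255;0.1 -0.04 0.05 0.4 0.9 0 255;0 0 0 0 0 0 255'
python3 - <<'E'
from h import *
o=ctrl.get_obs();print(o['torque'],o['ft_force'])
cv2.imwrite('pics/s7.png',cv2.resize(ctrl.snapshot('scene')[150:270,300:460,::-1],None,fx=5,fy=5))
E
```

```text
clock: 13.5
ee_pos: [0.5189, 0.131, 0.0807]
orientation: [[-0.908, 0.385, -0.167], [0.377, 0.923, 0.075], [0.183, 0.005, -0.983]]
ft_force: [1.8, -0.8, -0.5]
grip_width: 0.0137
[-0.26965968 -0.41601365 -0.12157768] [ 1.79092784 -0.7675934  -0.54231816]
```

View pics/s7.png

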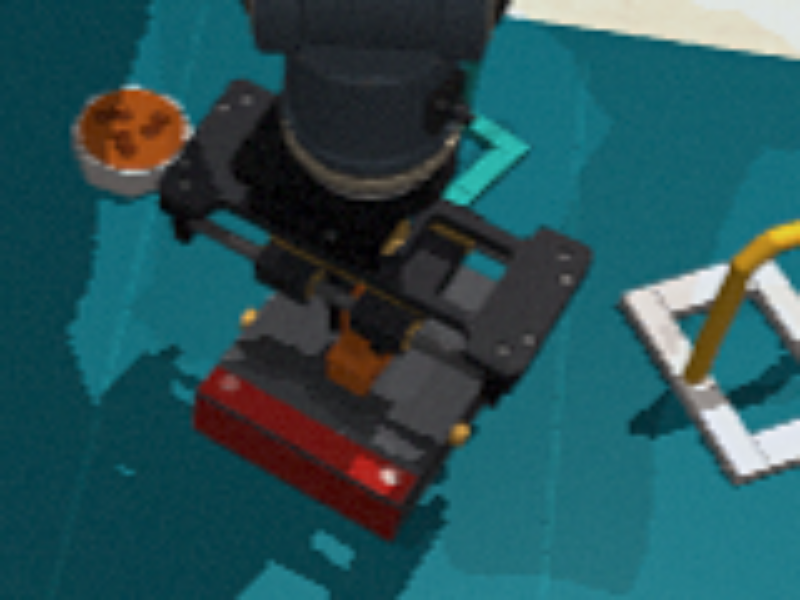

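Run:
```python
from h import *
im=ctrl.snapshot('wrist')[:,:,::-1];cv2.imwrite('pics/w3.png',cv2.resize(im[80:330,200:440],None,fx=2.4,fy=2.4))
im=ctrl.snapshot('scene')[:,:,::-1];cv2.imwrite('pics/s8.png',cv2.resize(im[190:240,345:405],None,fx=12,fy=12,interpolation=cv2.INTER_CUBIC))
```

```text
(no output)
```

View pics/w3.png

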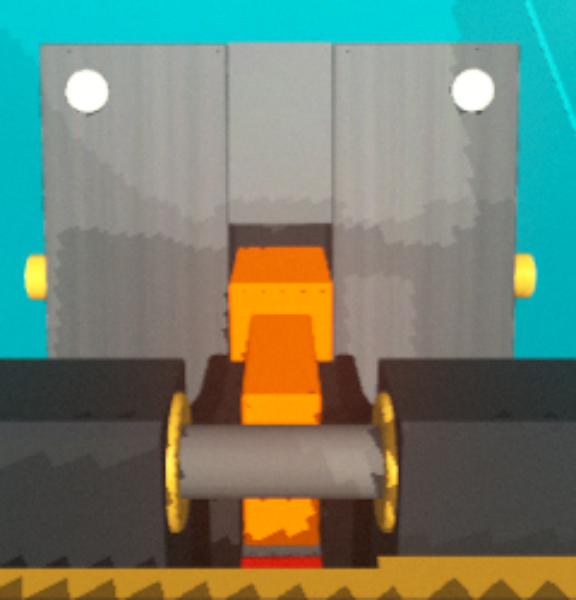

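View pics/s8.png

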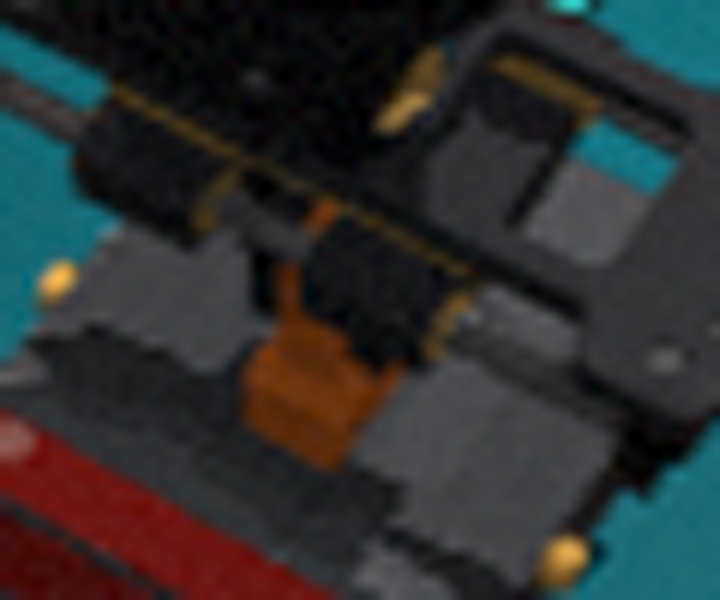

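```bash
cat > fit.py <<'E'
from h import *
from scipy.optimize import least_squares
def fit(o,obs,yaw=-22.6):
    """obs: list of (block point mm (x,y,z from underside), (u,v)); returns foot in fixture-ish frame"""
    c=ctrl.calibration('wrist');T=np.eye(4);T[:3,:3]=o['orientation'];T[:3,3]=o['ee_pos'];T=np.linalg.inv(T@c['mount'])
    a=np.radians(yaw);F=np.array([[np.cos(a),-np.sin(a),0],[np.sin(a),np.cos(a),0],[0,0,1]])
    c0=np.array([.509,.1345,0])
    B=np.array([b for b,_ in obs])/1e3;U=np.array([u for _,u in obs])
    def res(p):
        t=p[3];R=np.array([[np.cos(t),0,np.sin(t)],[0,1,0],[-np.sin(t),0,np.cos(t)]])
        W=(F@(R@B.T+p[:3,None])).T+c0
        q=T[:3,:3]@W.T+T[:3,3:4];return np.r_[c['fx']*q[0]/q[2]+c['cx']-U[:,0],c['fy']*q[1]/q[2]+c['cy']-U[:,1]]
    r=least_squares(res,[0,0,.012,0],x_scale=[.01,.01,.01,.1]);return r.x[:3]*1e3,np.degrees(r.x[3]),np.abs(r.fun).max()
E
python3 - <<'E'
from fit import *
o=ctrl.get_obs();g=lambda x,y:(200+(x+.5)/2.4-.5,80+(y+.5)/2.4-.5)
print(fit(o,[((-22,-12,40),g(229,283)),((-22,12,40),g(333,283)),((-15,-7,40),g(247,315)),((-15,7,40),g(316,315)),((-15,-7,88),g(242,393)),((-15,7,88),g(321,393))]))
print(o['ee_pos'])
E
```

```text
(array([-4.32356342,  0.60686802, 19.51838629]), np.float64(9.771862490003938), np.float64(1.9062559277094806))
[0.51865889 0.131078   0.08108531]
```

```bash
python3 -m creep '-0.41 0.17 0.12 -2 -4.85 0 255;-0.41 0.17 0.12 -2 -4.85 0 255;0 0 0 0 0 0 255'; python3 -c "
from bench import ctrl;o=ctrl.get_obs();print(o['torque'],o['ft_force'])"
```

```text
clock: 14.02
ee_pos: [0.5081, 0.1354, 0.0825]
orientation: [[-0.924, 0.382, 0.004], [0.382, 0.924, 0.004], [-0.003, 0.005, -1.0]]
ft_force: [-1.5, 1.4, -2.0]
grip_width: 0.0135
[ 0.24832446  0.17770898 -0.02901348] [-1.45946535  1.39123955 -1.9631688 ]
```

```bash
python3 -m creep '-0.38 0.16 0.1 -2 -4.85 0 255;-0.38 0.16 0.1 -2 -4.85 0 255;0 0 0 0 0 0 255'
python3 - <<'E'
from h import *
o=ctrl.get_obs();print(o['torque'],o['ft_force'],o['ee_pos'],o['orientation'])
im=ctrl.snapshot('wrist')[:,:,::-1];cv2.imwrite('pics/w4.png',cv2.resize(im[80:330,200:440],None,fx=2.4,fy=2.4))
im=ctrl.snapshot('scene')[:,:,::-1];cv2.imwrite('pics/s9.png',cv2.resize(im[150:270,300:460],None,fx=5,fy=5,interpolation=cv2.INTER_CUBIC))
E
```

```text
clock: 14.4
ee_pos: [0.4996, 0.1388, 0.0839]
orientation: [[-0.908, 0.382, 0.171], [0.376, 0.924, -0.067], [-0.183, 0.004, -0.983]]
ft_force: [-4.4, 1.2, 4.1]
grip_width: 0.0135
[0.38435337 1.22159107 0.05114778] [-4.3727197   1.24875531  4.10324222] [0.4996015  0.13877908 0.08389845] [[-0.9082456   0.38206245  0.17064059]
 [ 0.37618943  0.92412988 -0.06682426]
 [-0.18322511  0.00350034 -0.98306475]]
```

View pics/w4.png

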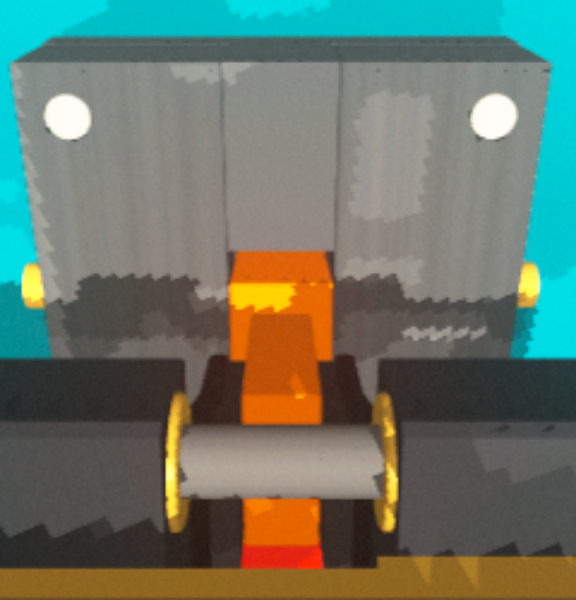

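View pics/s9.png

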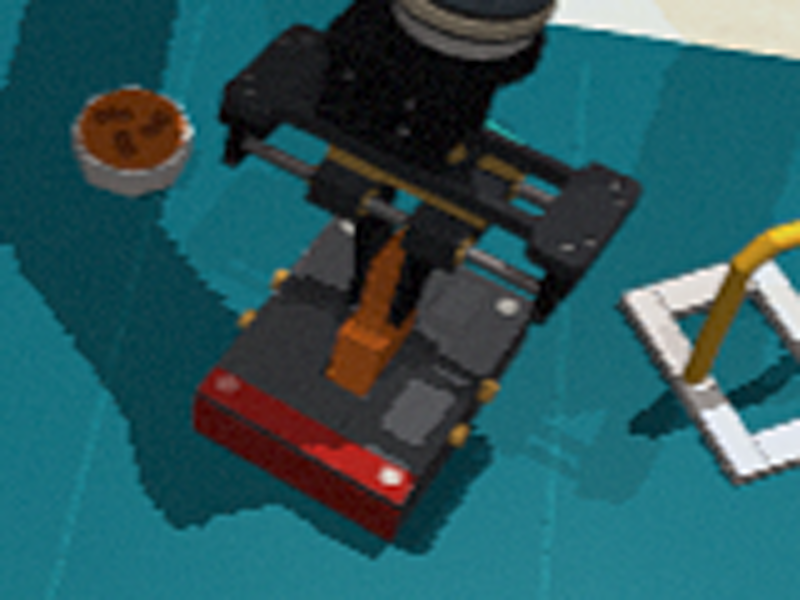

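```bash
python3 -m creep '0.45 -0.19 0.2 2 4.85 0 255;0.45 -0.19 0.2 2 4.85 0 255;0 0 0 0 0 0 255'; python3 -m creep '0.45 -0.19 0.15 2 4.85 0 255;0.45 -0.19 0.15 2 4.85 0 255;0 0 0 0 0 0 255'
```

```text
clock: 14.88
ee_pos: [0.5096, 0.1348, 0.0874]
orientation: [[-0.923, 0.385, -0.01], [0.385, 0.923, 0.009], [0.013, 0.004, -1.0]]
ft_force: [0.2, -1.9, 3.0]
grip_width: 0.0134
clock: 15.25
ee_pos: [0.5207, 0.1299, 0.0894]
orientation: [[-0.904, 0.388, -0.18], [0.379, 0.922, 0.082], [0.197, 0.006, -0.98]]
ft_force: [0.3, -0.2, 3.1]
grip_width: 0.0139
```

Run:
```python
from h import *
o=ctrl.get_obs();print(o['torque'],o['ft_force'])
im=ctrl.snapshot('scene')[:,:,::-1];cv2.imwrite('pics/s10.png',cv2.resize(im[150:270,300:460],None,fx=5,fy=5,interpolation=cv2.INTER_CUBIC))
```

```text
[-0.04382452 -0.00276189 -0.03409628] [ 0.34704598 -0.16111169  3.10916316]
```

View pics/s10.png

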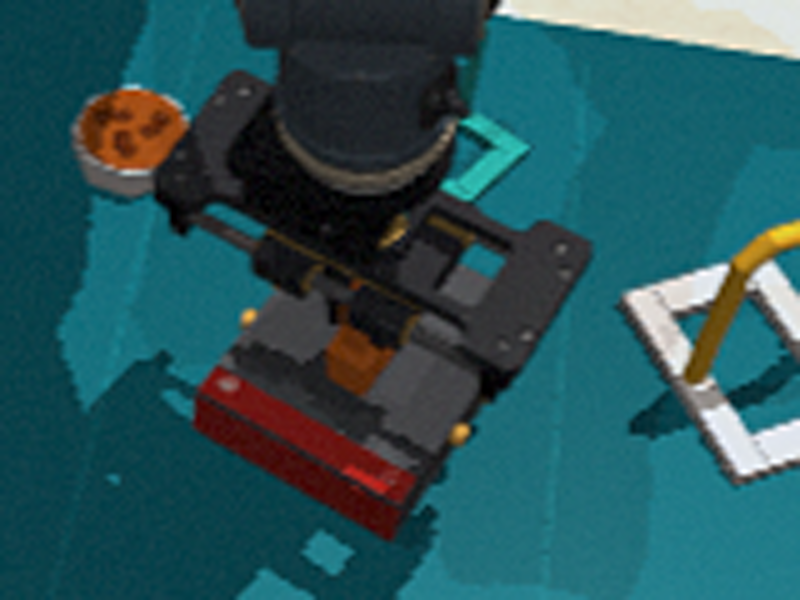

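Eleven degrees towards the red end, about 12 mm risen, fixture unmoved. Next is the opposite swing.

```bash
python3 -m creep '-0.5 0.2 0.2 -2 -4.9 0 255;-0.5 0.2 0.2 -2 -4.9 0 255;0 0 0 0 0 0 255'; python3 -m creep '-0.48 0.2 0.18 -2 -4.9 0 255;-0.48 0.2 0.18 -2 -4.9 0 255;0 0 0 0 0 0 255'
```

```text
clock: 15.68
ee_pos: [0.5092, 0.1348, 0.0932]
orientation: [[-0.924, 0.383, 0.001], [0.383, 0.924, 0.009], [0.003, 0.009, -1.0]]
ft_force: [-3.0, 0.3, 3.6]
grip_width: 0.0134
clock: 16.05
ee_pos: [0.4976, 0.1395, 0.097]
orientation: [[-0.909, 0.382, 0.169], [0.377, 0.924, -0.06], [-0.179, 0.009, -0.984]]
ft_force: [-4.4, 1.8, 4.3]
grip_width: 0.0135
```

```bash
python3 -m creep '0.5 -0.2 0.2 2 4.9 0 255;0.5 -0.2 0.2 2 4.8 0 255;0 0 0 0 0 0 255'
python3 - <<'E'
from h import *
o=ctrl.get_obs();print(o['torque'],o['ft_force'])
im=ctrl.snapshot('wrist')[:,:,::-1];cv2.imwrite('pics/w5.png',cv2.resize(im[80:330,200:440],None,fx=2.4,fy=2.4))
im=ctrl.snapshot('scene')[:,:,::-1];cv2.imwrite('pics/s11.png',cv2.resize(im[150:270,300:460],None,fx=5,fy=5,interpolation=cv2.INTER_CUBIC))
E
```

```text
clock: 16.42
ee_pos: [0.51, 0.1349, 0.1021]
orientation: [[-0.924, 0.383, -0.006], [0.383, 0.923, 0.015], [0.011, 0.011, -1.0]]
ft_force: [0.1, 0.8, -0.2]
grip_width: 0.0134
[-0.07155447 -0.03764642 -0.00261082] [ 0.06687846  0.82160393 -0.19283664]
```

View pics/w5.png

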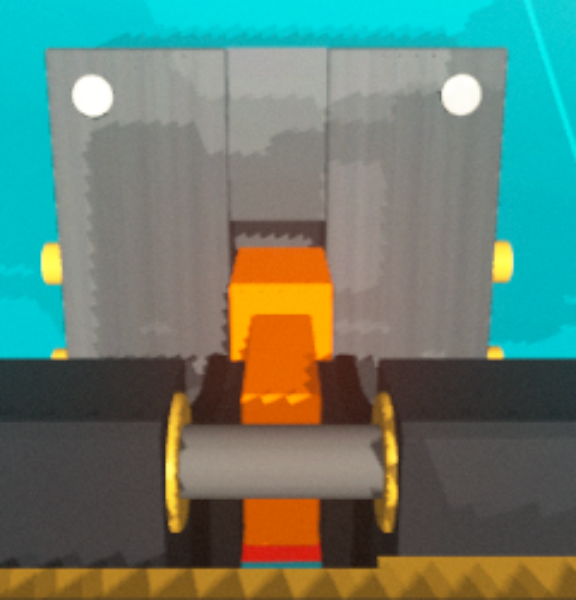

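View pics/s11.png

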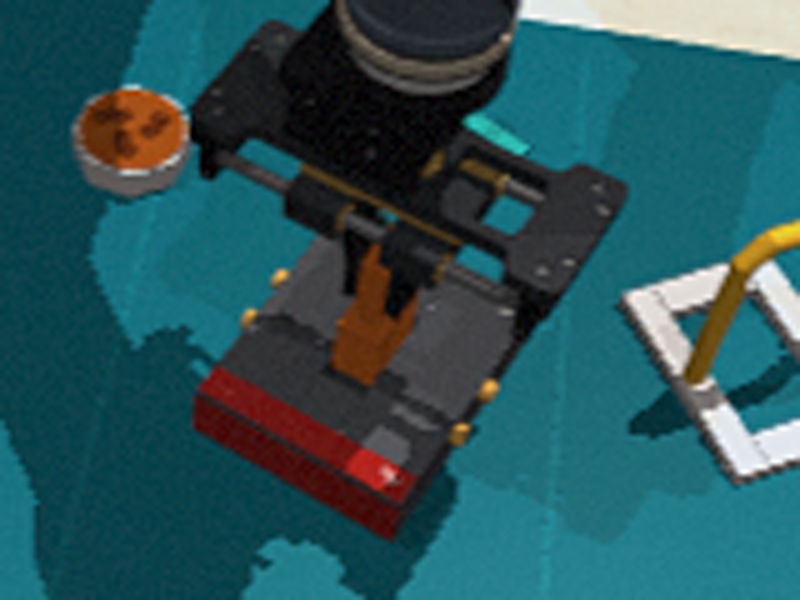

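The forces are nearly zero and the block is free of the pads, about 24 mm risen. I'll lift it straight up.

```bash
python3 -m creep '0 0 0.5 0 0 0 255;0 0 0.5 0 0 0 255;0 0 0.6 0 0 0 255;0 0 0.6 0 0 0 255;0 0 0.2 0 0 0 255;0 0 0 0 0 0 255;0 0 0 0 0 0 255'
python3 - <<'E'
from h import *
o=ctrl.get_obs();print(o['torque'],o['ft_force'])
im=ctrl.snapshot('wrist')[:,:,::-1];cv2.imwrite('pics/w6.png',cv2.resize(im[80:330,200:440],None,fx=2.4,fy=2.4))
im=ctrl.snapshot('scene')[:,:,::-1];cv2.imwrite('pics/s12.png',cv2.resize(im[150:270,220:420],None,fx=4,fy=4,interpolation=cv2.INTER_CUBIC))
im=ctrl.snapshot('top')[:,:,::-1];cv2.imwrite('pics/t12.png',cv2.resize(im[170:280,230:400],None,fx=4.5,fy=4.5,interpolation=cv2.INTER_CUBIC))
E
```

```text
clock: 17.4
ee_pos: [0.5053, 0.1379, 0.1274]
orientation: [[-0.926, 0.377, -0.008], [0.377, 0.926, 0.014], [0.013, 0.01, -1.0]]
ft_force: [0.0, -0.3, -0.4]
grip_width: 0.0136
[-0.07886202  0.00572396  0.02427804] [ 0.04064367 -0.30973164 -0.35123122]
```

View pics/w6.png

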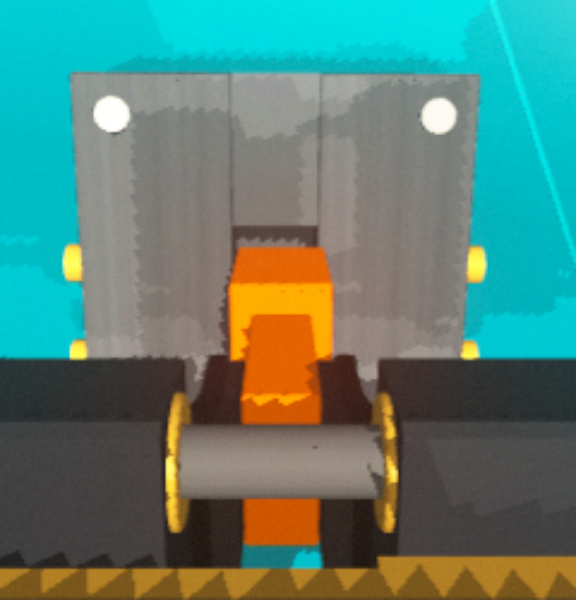

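View pics/s12.png

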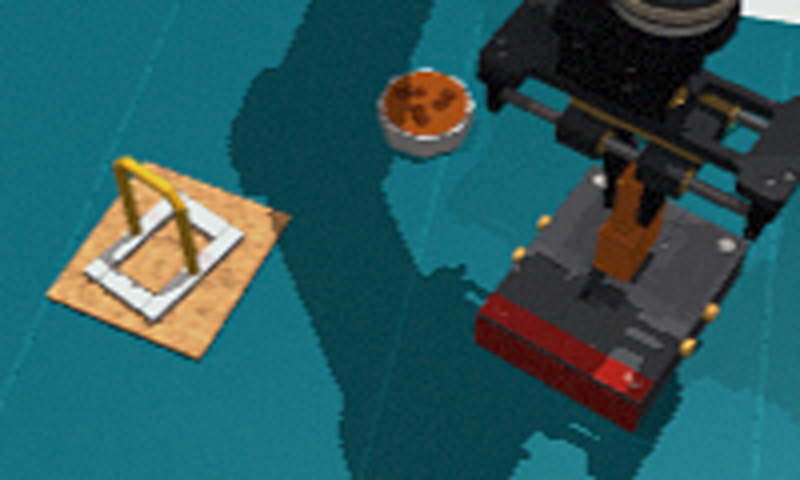

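View pics/t12.png

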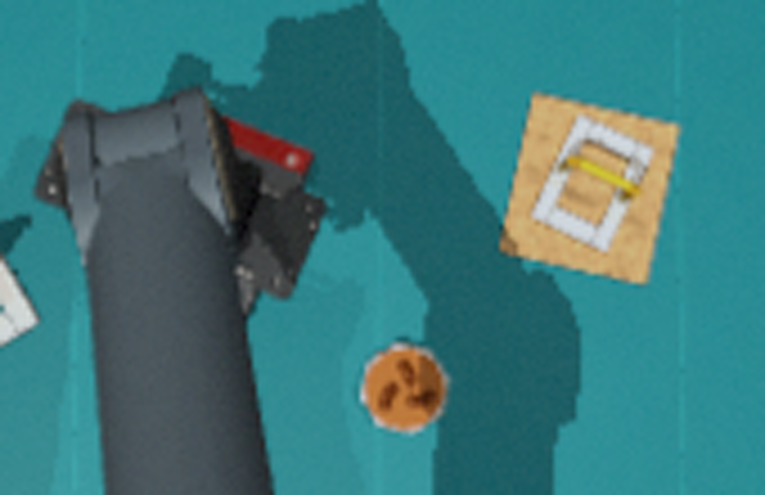

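```bash
python3 -m creep '0.4 -0.3 0 0 0 0 255;0 0 0 0 0 0 255;0 0 0 0 0 0 255;0 0 0 0 0 0 255;0 0 0 0 0 0 255'; python3 -m creep '0 0 0 0 0 0 255;0 0 0 0 0 0 255'
python3 - <<'E'
from fit import *
o=ctrl.get_obs()
im=ctrl.snapshot('wrist')[:,:,::-1];cv2.imwrite('pics/w7.png',cv2.resize(im[80:330,200:440],None,fx=2.4,fy=2.4))
g=lambda x,y:(200+(x+.5)/2.4-.5,80+(y+.5)/2.4-.5)
print(fit(o,[((-22,-12,40),g(229,283)),((-22,12,40),g(333,283)),((-15,-7,40),g(247,315)),((-15,7,40),g(316,315)),((-15,-7,88),g(242,393)),((-15,7,88),g(321,393))]))
print(o['joint_velocities'])
P=np.array([atz("top",230+(a+.5)/4.5-.5,170+(b+.5)/4.5-.5,.014) for a,b in [(583,115),(655,148),(605,250),(533,215)]]);print(P.mean(0))
E
```

```text
clock: 18.18
ee_pos: [0.5095, 0.1344, 0.1269]
orientation: [[-0.926, 0.377, -0.009], [0.377, 0.926, 0.013], [0.013, 0.009, -1.0]]
ft_force: [-0.2, -0.1, -0.8]
grip_width: 0.0134
clock: 18.42
ee_pos: [0.5095, 0.1345, 0.1269]
orientation: [[-0.926, 0.377, -0.009], [0.377, 0.926, 0.014], [0.013, 0.009, -1.0]]
ft_force: [-0.9, -0.3, -0.4]
grip_width: 0.0134
(array([-3.32420157,  0.08987574, 63.92219213]), np.float64(-0.00588961497059296), np.float64(2.1054513918721227))
[-0.003542   -0.08062855  0.04663788  0.03691563 -0.0329343   0.05822019
 -0.00194134]
[ 0.53585555 -0.17161559  0.014     ]
```

View pics/w7.png

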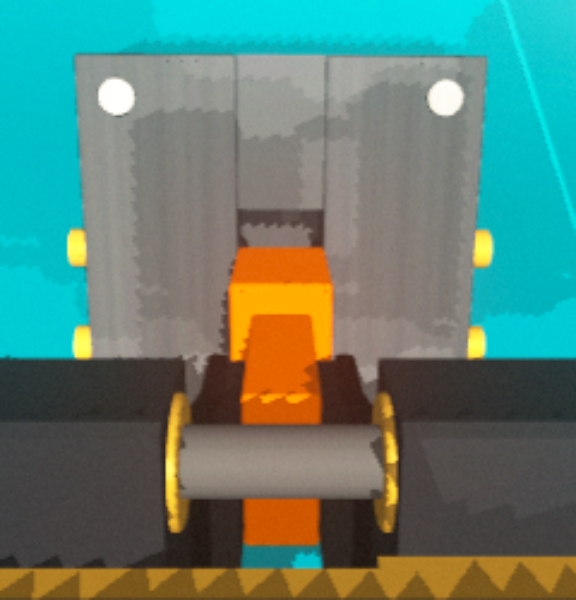

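The block hangs upright and still, with its underside about 61–64 mm above the bench (21–24 mm above the fixture). It is within about 4 mm of the slot's centre, and the guard is about 4 mm from the pad's middle. Handing in.

```bash
python3 -c "
from bench import ctrl;print(ctrl.finish_job())"
```

```text
the job is handed in; nothing more can be done
None
```

I set the guard down on the cork pad and let go of it. I then rocked the block free: about 10° towards the red end, about 10° the other way, and once more each way, rising as it went. I handed the job in at about 18.5 s with the block held above its slot; no verdict was reported.

**Last checks:**
- **Block:** it hangs upright and still in the 60 N grip, its tilt fitted at about 0° with the tool about 1° off vertical. Its underside is about 21–24 mm above the fixture's top, within about 4 mm of the slot's centre, and the outside force is under 1 N.
- **Guard:** it stands flat on the cork, about 4–5 mm from the pad's middle.
- **Fixture and bystanders:** the fixture shows no visible movement in the pictures. I compared only one of its corners closely. The tin did not move in any picture; the spool, power pack and iron were out of the frame in the last pictures and were not re-measured.

**Disagreements and slips:**
- **Block height:** the wrist-camera fit put the block about 3 mm higher than the gripper position implies, in line with the 2 mm calibration.
- **Drift:** while lifting clear, the tool moved about 6 mm sideways. I corrected this before handing in.

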